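# Gather the stain droppers into the tray

## Robot

A 6-joint arm with a two-finger parallel gripper is mounted at the origin on the work surface. World frame = base frame: x ahead of the robot, y to its left, z up, the work surface at z = 0. Lengths are in mm, angles in rad, forces in N, time in s.
With the tool pointing down it reaches from about 400 to 825 mm from the base axis. Payload 7 kg.
Tool frame: the origin (TCP) lies at the very end of the fingers, on their centre line; the grasp point (between the pads) lies 19 mm behind it; z points along the fingers, y is the direction in which the jaws open and shut (so a half turn about z gives the same grasp; the last joint's range is limited). The gripper opens to 88 mm and grips with 3 to 60 N. Pads are 19 mm wide; open, the fingers measure 130 mm over their backs; the gripper's body (78 mm by 193 mm) begins 47 mm behind the grasp point.
Start: joints at [1.469, 0.359, 0.012, 0, -1.224, -0.288], TCP at [256.509, 624.338, 226.561] pointing down, gripper open.
Joint ranges: [-3.07, 3.07], [-1.43, 2.12], [-1.02, 1.25], [-3.03, 1.67], [-3.05, -0], [-3.03, 3.03]. Speed limits (rad/s): [2.39, 2.39, 3.01, 3.14, 3.14, 3.14].

## Interface

Orientations are given as a unit quaternion [x, y, z, w].
In Python, from plant import bot gives the robot as it stands. Calls block until the motion is done:
- bot.move_ptp(position, orientation): joint-space move of the TCP to a pose.
- bot.line_to(position, velocity=150, ori=None): straight line of the TCP; ori=None keeps the orientation; velocity is the mean speed in mm/s.
- bot.move_joints(angles): joint-space move.
- bot.move_gripper(opening, force=None): finger opening in mm; force is the grip in N (None keeps the last); returns when the fingers have stopped.
- bot.pause(seconds).
- bot.solve_ik(position, orientation): joint angles nearest the present ones, or None.
- bot.read_state(): the state.
- bot.camera(name): name is "side" or "top" or "wrist"; returns the picture (420x560x3 uint8, red, green, blue); there is no depth.
- bot.get_calibration(name): a dict with "fx", "fy", "cx", "cy" (pixels), "view" (4x4, takes a point from world to camera coordinates); the wrist camera has in their place "T_tool_cam" (4x4, takes a point from camera to tool coordinates, whose origin is the TCP and whose axes are the flange's). Camera axes: x right, y up, looking along -z (the intrinsics and any distortion apply to the point x, -y, -z); pixel columns grow to the right and rows downward; lengths in mm; the calibration is good to about 2 mm. A picture is of the moment at which its call begins: read the wrist's pose just before it. get_calibration takes no time and is no camera call.
A pose or a line that the arm cannot do raises bot.Unreachable and nothing moves.
- bot.close_job(): hands the job in, once; it reports no verdict.
The state is a dict: "t": time; "joint_pos": joint angles; "qvel": joint speeds; "tau": joint torques, N m; "tcp_pos": TCP position; "eef_rot": TCP orientation; "contact_force": force on the tool from outside, world axes, zero at the start; "moment": the same for the moment, N m; "width": finger opening in mm.
Only numpy, scipy, OpenCV 4.12 (cv2) and the standard library are available. Lean on these libraries where they do the work, as an engineer would, in place of code of your own. Each camera call takes 0.05 s, during which the arm holds its last target. There are 200 camera calls.

## Task

Put the three stain bottles with rubber dropper bulbs back into the black tray, each standing upright inside the grey ring of its own size: largest bottle in the largest ring, middle one in the middle ring, smallest in the smallest. Set the glass down gently, do not drop it or tip it over. Leave the two look-alike bottles with flat screw caps standing where they are.

Things in the scene. Friction and masses are not known exactly. Their poses are not given: they have to be found in the camera images.
- tray: Fixed black plastic tray, 290 mm (its x) by 190 mm (its y), rim 18 mm above the table, walls and floor 4 mm thick. Origin: centre of its underside on the table, z up. The three rings stand in it.
- well_large: The largest of three fixed grey plastic rings on the tray's floor: inner diameter 78 mm, outer 86 mm, 10 mm high, open at top and bottom. Origin: ring's centre at the tray's floor (4 mm above the table), so a bottle standing in it has its base at this height; z up.
- well_medium: The middle-sized of three fixed grey plastic rings on the tray's floor: inner diameter 60 mm, outer 68 mm, 10 mm high, open at top and bottom. Origin: ring's centre at the tray's floor (4 mm above the table), so a bottle standing in it has its base at this height; z up.
- well_small: The smallest of three fixed grey plastic rings on the tray's floor: inner diameter 44 mm, outer 52 mm, 10 mm high, open at top and bottom. Origin: ring's centre at the tray's floor (4 mm above the table), so a bottle standing in it has its base at this height; z up.
- dropper_large: Loose large dropper bottle, upright: round amber glass body 62 mm in diameter, straight-sided up to 72 mm, shoulder to 79 mm, narrow black cap 26 mm in diameter up to 87 mm, rubber bulb 15 mm in diameter on top up to 100 mm (all heights above its base). About 160 g. Origin: centre of its base, z up. It can be gripped across the glass body.
- dropper_medium: Loose medium dropper bottle, upright: round amber glass body 44 mm in diameter, straight-sided up to 58 mm, shoulder to 64 mm, narrow black cap 22 mm in diameter up to 73 mm, rubber bulb 14 mm in diameter on top up to 88 mm (all heights above its base). About 90 g. Origin: centre of its base, z up. It can be gripped across the glass body.
- dropper_small: Loose small dropper bottle, upright: round amber glass body 28 mm in diameter, straight-sided up to 50 mm, shoulder to 54 mm, narrow black cap 18 mm in diameter up to 62 mm, rubber bulb 12 mm in diameter on top up to 76 mm (all heights above its base). About 40 g. Origin: centre of its base, z up. It can be gripped across the glass body.
- capped_large: Look-alike that is not to be moved: loose amber bottle with the same 62 mm body as the large dropper bottle (straight to 72 mm, shoulder to 79 mm) but a wide flat black screw cap 56 mm in diameter on top, up to 93 mm, and no bulb. Origin: centre of its base, z up.
- capped_medium: Look-alike that is not to be moved: loose amber bottle with the same 44 mm body as the medium dropper bottle (straight to 58 mm, shoulder to 64 mm) but a wide flat black screw cap 40 mm in diameter on top, up to 78 mm, and no bulb. Origin: centre of its base, z up.
There are look-alikes about, which are no part of the job. Leave any red or turquoise look-alike of the well_large alone.

How it is judged:
By the outcome, as a careful person would: the job done as asked, in the order asked, and still so for the second after the job is handed in, with the robot touching nothing.
It also fails if it takes over 93 s, if anything falls off the work surface, if the arm or the gripper's body presses on something with over 40 N, if the wrist force passes 120 N, or if a joint passes its speed limit or range.

## Working session

There is one attempt and no reset: what is moved stays moved. The work goes in short steps, each a Python script; the robot and the scene stay as the last script left them, time stands still between calls to the robot, and variables do not carry over. Pictures are saved under pics/ and viewed, on a budget of 14 in all, crops included, one or two more only if the job needs it, and the job is handed in when it is done.

```bash
ls; mkdir -p pics
python3 - <<'E'
from plant import bot
import cv2
for n in("top","side"):
    im=bot.camera(n); cv2.imwrite(f"pics/{n}0.png",cv2.cvtColor(im,cv2.COLOR_RGB2BGR))
    c=bot.get_calibration(n); print(n,c)
print(bot.get_calibration("wrist")); print(bot.read_state())
E
```

```text
pics
top {'fx': 537.2051815921322, 'fy': 537.2051815921322, 'cx': 281.84199938520146, 'cy': 211.72082823056704, 'view': array([[ 7.63212704e-03, -9.99967429e-01,  2.62533745e-03,
         2.06279699e+01],
       [ 9.97459817e-01,  7.79887630e-03,  7.08031807e-02,
        -5.34227718e+02],
       [-7.08213493e-02,  2.07828974e-03,  9.97486851e-01,
        -1.06329603e+03],
       [ 0.00000000e+00,  0.00000000e+00,  0.00000000e+00,
         1.00000000e+00]])}
side {'fx': 482.36113281511797, 'fy': 482.36113281511797, 'cx': 270.32317837507924, 'cy': 211.17943172857494, 'view': array([[ 6.84092397e-01, -7.29140601e-01, -1.92763352e-02,
        -3.70835561e+02],
       [ 4.64143240e-01,  4.14776456e-01,  7.82643945e-01,
        -2.78214030e+02],
       [-5.62662106e-01, -5.44347753e-01,  6.22171101e-01,
        -6.79891536e+02],
       [ 0.00000000e+00,  0.00000000e+00,  0.00000000e+00,
         1.00000000e+00]])}
{'fx': 336.73293571540415, 'fy': 336.73293571540415, 'cx': 280.19013284830316, 'cy': 209.05811589653908, 'T_tool_cam': array([[-1.18108180e-04,  9.59951434e-01,  2.80166434e-01,

[... 251 characters left out ...]
00,
         1.00000000e+00]])}
{'t': 0.1, 'joint_pos': array([ 1.46910609e+00,  3.59339255e-01,  1.11744734e-02, -3.14542625e-04,
       -1.22407465e+00, -2.88086711e-01]), 'qvel': array([-0.00198365, -0.00154922,  0.00137082,  0.00211915, -0.0017091 ,
        0.00022727]), 'tau': array([-1.86981248e-03, -5.84166741e+01,  2.93748719e+01,  7.01561451e+00,
        1.01078243e-02, -5.23309711e-05]), 'tcp_pos': array([256.35522174, 623.97370387, 225.71020596]), 'eef_rot': array([ 9.81058635e-01, -1.93709607e-01, -8.00817598e-05,  7.32184465e-04]), 'contact_force': array([-0.55980068, -0.34228819, -0.68736151]), 'moment': array([-0.00948909,  0.0155745 ,  0.03962401]), 'width': 87.7634672908415}
```

View pics/top0.png

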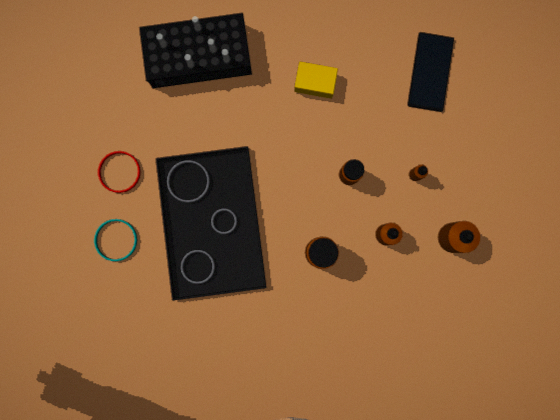

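View pics/side0.png

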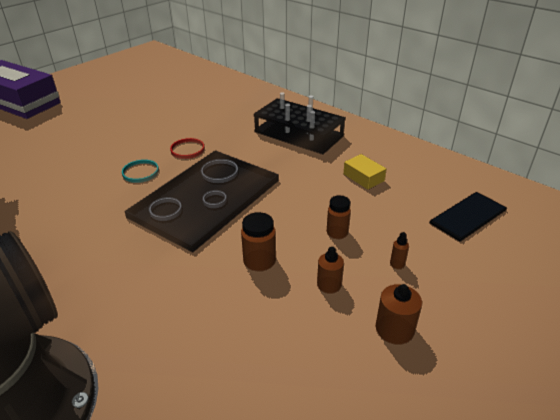

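Top view: the droppers have small caps, at large (460,237), medium (389,234) and small (419,173). The wide-cap look-alikes are at (322,253) and (352,172). The grey rings in the tray are large (188,181), medium (197,267) and small (224,221). The red (119,172) and turquoise (116,240) rings lie outside the tray. The side view agrees: bulbs at (402,292), (331,256) and (402,240). I'll confirm in one crop and measure.

```bash
cat > h.py <<'E'
import numpy as np, cv2
from plant import bot
def ray(c,px,V=None):
    V=c["view"] if V is None else V
    R,t=V[:3,:3],V[:3,3]
    d=np.array([(px[0]-c["cx"])/c["fx"],-(px[1]-c["cy"])/c["fy"],-1.])
    return -R.T@t, R.T@d
def onplane(c,px,z,V=None):
    o,d=ray(c,px,V); return (o+d*(z-o[2])/d[2])[:2]
def wristV(s,c):
    from scipy.spatial.transform import Rotation as Ro
    T=np.eye(4); T[:3,:3]=Ro.from_quat(s["eef_rot"]).as_matrix(); T[:3,3]=s["tcp_pos"]
    return np.linalg.inv(T@c["T_tool_cam"])
E
python3 - <<'E'
from h import *
im=cv2.imread("pics/top0.png"); c=bot.get_calibration("top")
hsv=cv2.cvtColor(im,cv2.COLOR_BGR2HSV); g=im.max(2)
# caps: dark and little red
for n,(u,v),h in [("L",(464,237),88),("M",(391,234),75),("S",(421,171),64),("cL",(322,253),93),("cM",(353,171),78)]:
    w=18; r=g[v-w:v+w,u-w:u+w]; m=(r<38).astype(np.uint8)
    k,lab,st,ce=cv2.connectedComponentsWithStats(m)
    i=min(range(1,k),key=lambda i:np.hypot(*(ce[i]-w))-0.05*min(st[i,4],60)); p=ce[i]+[u-w,v-w]
    print(n,p.round(1),st[i,4],onplane(c,p,h).round(1))
gray=im.min(2)
for n,(u,v),w in [("WL",(188,181),26),("WM",(197,267),22),("WS",(224,221),17)]:
    r=gray[v-w:v+w,u-w:u+w]; ys,xs=np.nonzero(r>45)
    q=np.c_[xs,ys]; q=q[np.abs(np.hypot(*(q-w).T)-(w-5))<6]
    (cx,cy),ax,_=cv2.fitEllipse(q.astype(np.float32)); p=(cx+u-w,cy+v-w)
    d=np.mean(ax)*(1063-8)/537
    print(n,len(q),np.round(p,1),round(d,1),onplane(c,p,14).round(1))
m=(g<45).astype(np.uint8);m=cv2.morphologyEx(m,cv2.MORPH_CLOSE,np.ones((9,9)))
k,lab,st,ce=cv2.connectedComponentsWithStats(m); i=lab[240,240]
cs,_=cv2.findContours((lab==i).astype(np.uint8),0,2); R=cv2.minAreaRect(cs[0]); print("tray",R,[onplane(c,p,18).round() for p in cv2.boxPoints(R)])
side=cv2.imread("pics/side0.png")
a=cv2.resize(im[140:280,300:500],(800,560),interpolation=2)
cv2.imwrite("pics/c.png",a)
E
```

```text
L [466.1 236.4] 136 [ 485.4 -322.2]
M [392.5 233.3] 87 [ 490.4 -186.3]
S [422.3 170.2] 61 [ 613.8 -247.3]
cL [323.1 252.5] 649 [453.1 -52.7]
cM [353.6 169.6] 312 [ 611.8 -111.9]
WL 298 [187.5 180.8] 78.9 [595.9 216.8]
WM 238 [196.9 266.3] 62.6 [423.2 194.4]
WS 178 [223.3 220.7] 46.7 [515.2 142.9]
tray ((210.17095947265625, 223.07473754882812), (142.62403869628906, 94.37884521484375), 82.64761352539062) [array([641., 285.]), array([667.,  95.]), array([382.,  55.]), array([356., 241.])]
```

View pics/c.png

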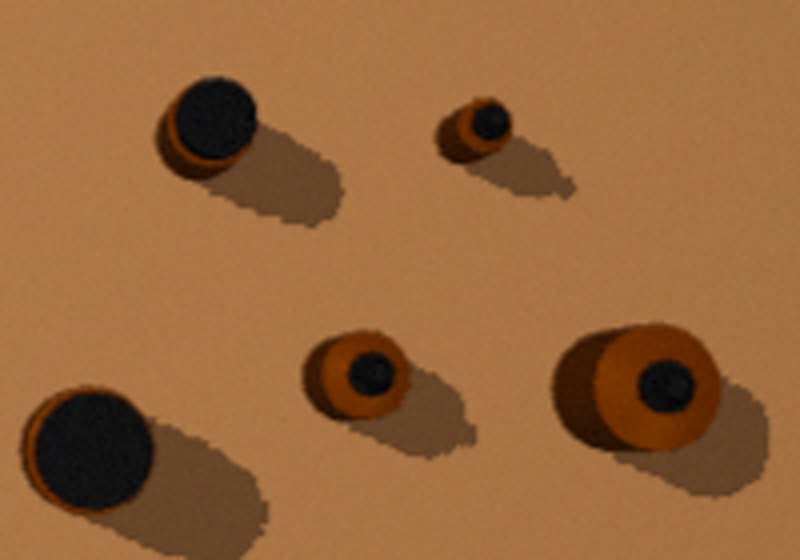

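The crop confirms it: bulbs on the bottles at (460,237), (389,234) and (419,173), flat caps on the other two. I'll go large first (it's the tallest neighbour), and check with the wrist camera above it on the way.

```bash
cat >> h.py <<'E'
B=dict(L=(485.4,-322.2),M=(490.4,-186.3),S=(613.8,-247.3))
W=dict(L=(595.9,216.8),M=(423.2,194.4),S=(515.2,142.9))
def quat(p,th):
    """tool down, jaws along direction th (mod pi); half turn picked for least wrist turn"""
    best=None
    for t in (th,th+np.pi):
        a=(t+np.pi/2)/2; q=np.array([np.cos(a),np.sin(a),0,0])
        j=bot.solve_ik(list(p),list(q))
        if j is not None and (best is None or abs(j[5])<best[0]): best=(abs(j[5]),q,j)
    return best[1]
def snap(name):
    s=bot.read_state(); im=bot.camera("wrist")
    cv2.imwrite(f"pics/{name}.png",cv2.cvtColor(im,cv2.COLOR_RGB2BGR)); np.save(f"pics/{name}.npy",wristV(s,bot.get_calibration("wrist")))
E
python3 - <<'E'
from h import *
for k,th in(("L",0),("M",0),("S",0),("L",1.57),("M",1.57),("S",1.57)):
    for n,D in(("B",B),("W",W)):
        for z in (45,200):
            p=(*D[k],z); q=quat(p,th); print(k,n,th,z,np.round(bot.solve_ik(list(p),list(q)),2))
p=(*B["L"],220); bot.move_ptp(list(p),list(quat(p,0))); snap("w1"); print(bot.read_state()["t"],bot.read_state()["tcp_pos"])
E
```

```text
L B 0 45 [-0.25  0.39 -0.41  0.   -0.77  0.25]
L B 0 200 [-0.25  0.23 -0.24  0.   -1.11  0.25]
L W 0 45 [ 0.66  0.46 -0.29  0.   -0.82 -0.66]
L W 0 200 [ 0.66  0.31 -0.12  0.   -1.14 -0.66]
M B 0 45 [ 0.01  0.31 -0.54  0.   -0.72 -0.01]
M B 0 200 [ 0.01  0.13 -0.36  0.   -1.08 -0.01]
M W 0 45 [ 0.86  0.23 -0.67  0.   -0.67 -0.86]
M W 0 200 [ 0.86  0.03 -0.47  0.   -1.07 -0.86]
S B 0 45 [-0.09  0.49 -0.23  0.   -0.85  0.09]
S B 0 200 [-0.09  0.35 -0.06  0.   -1.16  0.09]
S W 0 45 [ 0.64  0.32 -0.52  0.   -0.73 -0.64]
S W 0 200 [ 0.64  0.15 -0.34  0.   -1.09 -0.64]
L B 1.57 45 [-0.25  0.39 -0.41  0.   -0.77 -1.32]
L B 1.57 200 [-0.25  0.23 -0.24  0.   -1.11 -1.32]
L W 1.57 45 [ 0.66  0.46 -0.29  0.   -0.82  0.91]
L W 1.57 200 [ 0.66  0.31 -0.12  0.   -1.14  0.91]
M B 1.57 45 [ 0.01  0.31 -0.54  0.   -0.72  1.56]
M B 1.57 200 [ 0.01  0.13 -0.36  0.   -1.08  1.56]
M W 1.57 45 [ 0.86  0.23 -0.67  0.   -0.67  0.71]
M W 1.57 200 [ 0.86  0.03 -0.47  0.   -1.07  0.71]
S B 1.57 45 [-0.09  0.49 -0.23  0.   -0.85 -1.48]
S B 1.57 200 [-0.09  0.35 -0.06  0.   -1.16 -1.48]
S W 1.57 45 [ 0.64  0.32 -0.52  0.   -0.73  0.93]
S W 1.57 200 [ 0.64  0.15 -0.34  0.   -1.09  0.93]
3.55 [ 485.78539244 -321.741944    219.96837084]
```

View pics/w1.png

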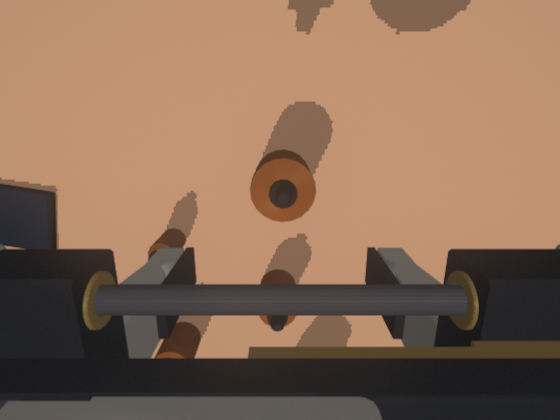

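The wrist view shows the large dropper at (283,190), about midway between the fingers, with the medium one behind it at (278,300). I'll measure the large from this, then measure the ring from a wrist view over the large well.

Run:
```python
from h import *
c=bot.get_calibration("wrist"); V=np.load("pics/w1.npy"); im=cv2.imread("pics/w1.png")
w=22;u,v=283,193; m=(im[v-w:v+w,u-w:u+w].max(2)<75).astype(np.uint8)
k,lab,st,ce=cv2.connectedComponentsWithStats(m); i=1+np.argmax(st[1:,4]); p=ce[i]+[u-w,v-w]
print(p,st[i],onplane(c,p,90,V))
hsv=cv2.cvtColor(im,cv2.COLOR_BGR2HSV)
print([im[y,283] .tolist() for y in (150,160,170,178,205,215,222,226)])
# body outline circle, lower half (shoulder edge at z~72): bright amber
a=((im[...,2]>110)&(im[...,2].astype(int)>2.6*im[...,0])).astype(np.uint8); a[:, :230]=0;a[:,340:]=0;a[240:]=0;a[:140]=0
ys,xs=np.nonzero(a); (x,y),r=cv2.minEnclosingCircle(np.c_[xs,ys].astype(np.float32)); print(x,y,r,len(xs),onplane(c,(x,y),73,V))
```

```text
[282.61285008 193.39868204] [  8   9  28  28 607] [ 483.37959857 -326.86734736]
[[35, 53, 80], [46, 79, 131], [48, 82, 135], [51, 86, 139], [44, 51, 64], [49, 84, 142], [100, 133, 182], [115, 147, 194]]
282.43548583984375 189.5 31.88377571105957 2432 [ 483.42689629 -326.47924989]
```

Wrist (483.4,-326.6) and top (485.4,-322.2) agree to 5 mm, which is within the gripper clearance. I'll grasp at a position weighted toward the wrist value, carry, and look at the large ring before placing.

Run:
```python
from h import *
q=list(quat((484,-325.5,220),0))
bot.line_to([484,-325.5,110],200,q); bot.line_to([484,-325.5,40],80)
bot.move_gripper(55,20); s=bot.read_state(); print(s["width"],s["contact_force"],s["tcp_pos"])
bot.line_to([484,-325.5,190],120); print(bot.read_state()["width"])
p=[596,277,190]; bot.move_ptp(p,list(quat(p,0))); bot.pause(.2); snap("w2"); print(bot.read_state()["t"],bot.read_state()["width"])
```

```text
61.644968351666314 [-0.83559705  0.32597483  2.40946059] [ 484.00149132 -325.52709484   40.21118263]
61.6577101229844
9.6667 61.79371478509182
```

View pics/w2.png

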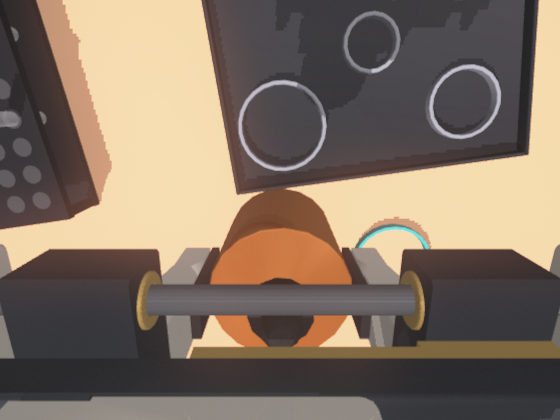

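All three rings are visible: large (282,125), small (372,43), medium (465,102). The bottle is held straight.

Run:
```python
from h import *
c=bot.get_calibration("wrist"); V=np.load("pics/w2.npy"); im=cv2.imread("pics/w2.png")
g=im.min(2); m=(g>105).astype(np.uint8)
for n,(u,v),w in(("L",(282,125),50),("S",(372,43),36),("M",(465,102),42)):
    mm=np.zeros_like(m); cv2.circle(mm,(u,v),w,1,-1); 
    ys,xs=np.nonzero(m*mm); P=np.c_[xs,ys].astype(np.float32)
    (x,y),ax,_=cv2.fitEllipse(P); 
    d=np.hypot(*(P-(x,y)).T); P=P[np.abs(d-np.median(d))<6]; (x,y),ax,_=cv2.fitEllipse(P)
    print(n,len(P),x,y,ax,onplane(c,(x,y),14,V).round(1),W[n])
```

```text
L 1219 281.7966613769531 125.15895080566406 (84.67086029052734, 87.0789794921875) [594.4 214.5] (595.9, 216.8)
S 678 371.5912780761719 41.65620803833008 (52.181068420410156, 58.77534484863281) [513.  141.1] (515.2, 142.9)
M 1188 463.78741455078125 101.85840606689453 (64.03689575195312, 73.93547821044922) [421.6 193.2] (423.2, 194.4)
```

Run:
```python
from h import *
bot.line_to([595,216,190],120); bot.line_to([595,216,65],100); bot.line_to([595,216,46],30)
f0=bot.read_state()["contact_force"][2]
for z in (45.2,44.6,44.0,43.4,42.8):
    bot.line_to([595,216,z],15); s=bot.read_state(); print(z,s["tcp_pos"][2],s["contact_force"][2]-f0)
    if s["contact_force"][2]-f0>1.2: break
bot.move_gripper(68); bot.move_gripper(86); bot.line_to([595,216,190],150)
p=[550,-160,220]; bot.move_ptp(p,list(quat(p,0))); bot.pause(.2); snap("w3"); print(bot.read_state()["t"])
```

```text
45.2 45.30897726763924 -0.5793127385709915
44.6 44.627884299641366 0.06285142208231531
44.0 44.24073803436 3.876516495689115
17.025
```

View pics/w3.png

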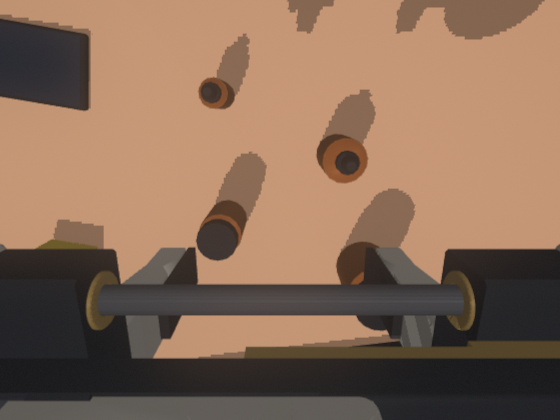

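The large bottle touched down softly at the expected height. This view shows the medium dropper at (345,160), the small at (213,93) and the capped medium at (219,237).

Run:
```python
from h import *
c=bot.get_calibration("wrist"); V=np.load("pics/w3.npy"); im=cv2.imread("pics/w3.png")
for n,(u,v),w,hc,hs in(("M",(347,162),18,75,58),("S",(210,92),14,64,50)):
    m=(im[v-w:v+w,u-w:u+w].max(2)<80).astype(np.uint8)
    k,lab,st,ce=cv2.connectedComponentsWithStats(m); i=lab[w,w] or 1+np.argmax(st[1:,4]); p=ce[i]+[u-w,v-w]
    a=((im[...,2]>105)&(im[...,2].astype(int)>2.6*im[...,0])).astype(np.uint8); z=np.zeros_like(a); cv2.circle(z,(u,v),w+12,1,-1)
    a=cv2.morphologyEx(a*z,cv2.MORPH_OPEN,np.ones((2,2)))
    ys,xs=np.nonzero(a); (x,y),r=cv2.minEnclosingCircle(np.c_[xs,ys].astype(np.float32))
    print(n,p,st[i,2:],onplane(c,p,hc,V).round(1),"disc",x,y,r,onplane(c,(x,y),hs,V).round(1),B[n])
```

```text
M [347.02522936 162.13073394] [ 25  24 436] [ 489.7 -189.8] disc 345.4023742675781 160.9171600341797 22.344701766967773 [ 487.9 -188.4] (490.4, -186.3)
S [210.56426332  91.89028213] [ 20  21 319] [ 611.8 -250.2] disc 215.5 97.5 12.349188804626465 [ 610.2 -246. ] (613.8, -247.3)
```

```bash
cat >> h.py <<'E'
def pick(x,y,z,w,f=15):
    p=[x,y,180]; bot.move_ptp(p,list(quat(p,0))); bot.line_to([x,y,100],200); bot.line_to([x,y,z],80)
    bot.move_gripper(w,f); print("grip",bot.read_state()["width"]); bot.line_to([x,y,190],120)
def place(x,y,z,th,wo):
    p=[x,y,190]; bot.move_ptp(p,list(quat(p,th))); print("carry",bot.read_state()["width"])
    bot.line_to([x,y,z+20],100); bot.line_to([x,y,z+2],30); bot.pause(.1); f0=bot.read_state()["contact_force"][2]
    for d in (1.2,.6,0,-.6,-1.2):
        bot.line_to([x,y,z+d],15); f=bot.read_state()["contact_force"][2]-f0; print(d,round(f,1))
        if f>1.2: break
    bot.move_gripper(wo); bot.line_to([x,y,200],150); bot.move_gripper(86); print("t",bot.read_state()["t"])
E
python3 - <<'E'
from h import *
pick(489,-188.5,30,37); place(422.4,194,34,0,64)
pick(612,-249,24,20); place(514.2,142,28,np.pi/2,48)
p=[420,-50,300]; bot.move_ptp(p,list(quat(p,0))); bot.pause(.2)
for n in("top","side"): cv2.imwrite(f"pics/{n}1.png",cv2.cvtColor(bot.camera(n),cv2.COLOR_RGB2BGR))
a=cv2.imread("pics/top1.png"); b=cv2.imread("pics/side1.png")
cv2.imwrite("pics/f.png",np.hstack([cv2.resize(a[130:320,80:280],(420,400)),cv2.resize(b[80:280,100:290],(380,400))])); print(bot.read_state()["t"])
E
```

```text
grip 43.33355857486707
carry 43.588480335957954
1.2 -0.7
0.6 -0.2
0 0.3
-0.6 8.4
t 28.5333
grip 27.632175076479843
carry 27.36372808032722
1.2 0.2
0.6 0.2
0 0.7
-0.6 5.2
t 42.0667
43.5417
```

View pics/f.png

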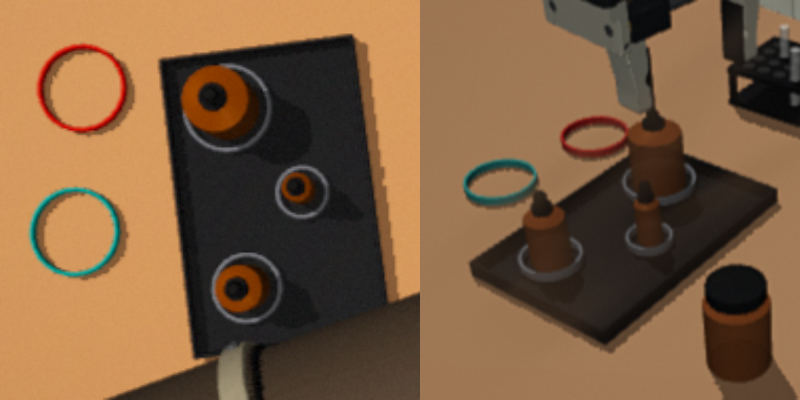

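View pics/side1.png

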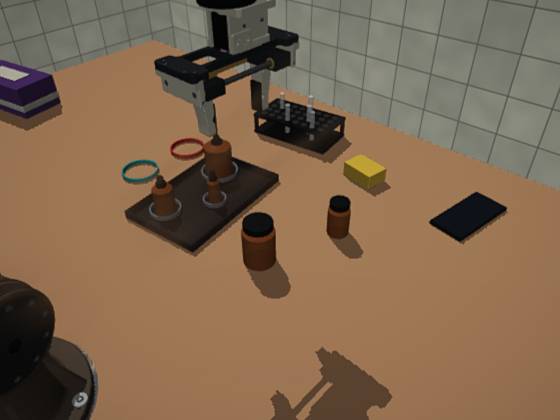

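All three bottles stand upright inside their rings, and the capped bottles are at the same pixels as before: (258,241) and (339,217). The gripper is clear of everything.

```bash
python3 -c "
from plant import bot
bot.pause(.3); print(bot.read_state()['contact_force'],bot.read_state()['t']); bot.close_job()"
```

```text
[ 0.0905403   0.25550602 -0.55937316] 43.8417
the job is handed in; nothing more can be done
```

I put the three dropper bottles back in the tray, each standing upright in the ring of its own size, and handed the job in at 43.8 s of the 93 s allowed. I lowered each bottle until the wrist sensed contact (4 to 8 N) and only then let go.

- **Last checks:** The final top and side pictures show all three bottles inside their rings. The two flat-capped bottles and the red and turquoise rings are where they started. The gripper was clear of everything, with the wrist force near zero.
- **Disagreements:** The wrist and top cameras differed by up to about 5 mm on the bottle positions and 2 to 3 mm on the rings. I placed the bottles at values between the two, and no check failed.

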